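Advance the cartridge press by one turn of its hand wheel

ROBOT

A 6-joint arm with a two-finger parallel gripper is mounted at the origin on a cart in front of the work surface, level with it; the furniture and walls round the work are solid. World frame = base frame: x ahead of the robot, y to its left, z up, the work surface at z = 0. Lengths are in mm, angles in rad, forces in N, time in s.
With the tool pointing down it reaches from about 275 to 1000 mm from the base axis. Payload 8.4 kg.
Tool frame: the origin (TCP) lies midway between the tips of the shut fingers; the grasp point (between the pads) lies 19 mm behind it; z points along the fingers, y is the line along which they close (so a half turn about z gives the same grasp; the last joint's range is limited). The gripper opens to 85 mm and grips with 20 to 120 N. Pads are 22 mm wide; open, the fingers measure 114 mm over their backs; the gripper's body (76 mm by 85 mm) begins 54 mm behind the grasp point. The pads swing forward as they close: fully open they stand 13 mm farther back than shut.
Start: joints at [-1.275, 0.353, 1.633, -0, 1.155, -0.002], TCP at [183.385, -597.493, 231.281] pointing down, gripper open.
Joint ranges: [-2.63, 2.63], [-0.92, 2.1], [0.06, 2.66], [-1.3, 4.44], [0, 2.69], [-3.02, 3.02]. Speed limits (rad/s): [2.22, 2.22, 2.79, 3.14, 3.14, 3.14].

INTERFACE

Orientations are given as [roll, pitch, yaw] about the fixed x, y, z axes, in that order (R = Rz(yaw) Ry(pitch) Rx(roll)).
In Python, from rig import r, imaging gives the robot as it stands. The module is installed in compiled form; this text tells all that it offers.
- The arm moves only by the tool arm_command, never from a script. Its argument "deltas" is a list of rows, each an object of numbers: "hand": the finger opening in mm, from 0 to 85.4; "tx", "ty", "tz": the shift along the tool's x, y, z in mm; "wx", "wy", "wz": the turn, a rotation vector about the tool's x, y, z in rad. A call has 1 to 8 rows; each row shifts and turns the commanded pose from where the row before left it, along the tool's axes as they then stand; what a row does not reach is not made up. A row lasts 1/8 s, in which the tool goes at most 62.5 mm and 10.7 degrees, less where a joint would pass 70% of its speed; a pose out of reach is approached as far as the arm can. A call with a gripper value outside its range is refused whole. The fingers move at their own pace and stop on an object; "squeeze" is the grip in N (left out, the last holds). Time passes only in rows, so rows that do not move let the fingers close. It gives the time, the measured TCP pose, the force, the opening and the grip force at its end, in the units of the state.
- r.sense(): the state, without advancing time (a new reading comes with each control period).
- imaging.grab_frame(name): name is "side" or "top"; returns a dict with "image" (384x512x3 uint8, red, green, blue), "mtx" (3x3 intrinsics, pixels), "world_to_cam" (4x4, takes a point from world to camera coordinates). Camera axes: x right, y up, looking along -z (the intrinsics and any distortion apply to the point x, -y, -z); pixel columns grow to the right and rows downward; lengths in mm; the calibration is good to about 2 mm. A picture is of the moment at which its call begins. There is no depth.
- r.sign_off(): hands the job in; it is judged then, once.
The state is a dict: "clock": time; "qpos": joint angles; "qvel": joint speeds; "joint_efforts": joint torques, N m; "eef_pos": TCP position; "tcp_rot": TCP orientation; "contact_force": force on the tool from outside, world axes, zero at the start; "wrist_torque": the same for the moment, N m; "opening": opening from 0.0 (shut) to 1.0 (fully open); "grasp_force": force on a finger pad.
Only numpy, scipy, OpenCV 4.12 (cv2) and the standard library are available. Lean on these libraries where they do the work, as an engineer would, in place of code of your own. Each camera call takes 0.05 s, during which the arm holds its last target. There are 200 camera calls.

TASK

Feed one dose with the cartridge press: push the upright handle of its flat hand wheel round with your fingertips, clockwise seen from above, through exactly one full turn, until it stands over the index pointer again where it began. Do not run past the pointer, do not grip the handle or anything else (only push), and leave the things round about where they are.

Things in the scene. Friction and masses are not known exactly. Their poses are not given: they have to be found in the camera images.
- dose_wheel (a joint): turn of the hand wheel relative to the index ring, rad: 0 at the start (handle over the pointer), grows clockwise seen from above; one full turn is 6.283. Dry friction of about 0.12 N m (2 N at the handle) holds it where it is left; it does not spring back. Its stops lie well outside one turn, at -0.4 and 10
- index_ring (a joint): setting of the stiff notched index ring under the wheel, rad; it differs from start to start and stays as found during the job (5 N m friction)
- wheel_centre (a point): centre of the hand wheel, on its vertical axis, at the height of the top of the rim (119 mm over the worktop). The wheel lies flat: dark steel rim 128 mm across, three spokes, a hub 32 mm across with its top 4 mm above the rim top. A steel gauge stem 12 mm across stands 25 mm out of the hub at the start and sinks 12 mm in one turn. It sits on a white gear housing 108 x 100 mm, on a grey base 235 x 112 mm
- handle_mid (a point): middle of the upright black handle on the wheel: a barrel 26 mm across, from 121 to 173 mm over the worktop (this point at 147 mm), on the rim, 58 mm from the wheel axis; it is one piece with the wheel and does not spin on its own
- pointer_tip (a point): outer end of the dark steel pointer that sticks out from the index ring beyond the wheel rim, 86 mm from the wheel axis, 97 mm over the worktop, just below the rim's height
- press: the cartridge press, fixed to the worktop; origin on the worktop under the wheel axis; its x axis points along the twin cartridge (base from -60 to +175 mm, clear nozzle to +217 mm), z up; the cartridge and rods stay below 75 mm; two fixed rods stick out at its back to -101 mm
- stapler: loose black pocket stapler, 26 x 105 x 31 mm, long along its y; origin under its centre
- dispenser: loose black tape dispenser, 140 x 52 x 78 mm, long along its x; origin under its centre
- roll_carton: loose white carton with a blue band, 60 x 101 x 56 mm; origin under its centre
- tub: loose yellow round tub with lid, 89 mm across, 52 mm high; origin under its centre
- pen: loose blue pen, 139 mm long along its y, 11 mm thick; origin under its centre
- tips_carton: loose white and teal carton, 60 x 86 x 113 mm; origin under its centre

How it is judged (in metres and radians):
On the way, in this order (a step that is already met when the one before it is completed fails the run):
1. the wheel has gone a quarter turn clockwise (value of joint dose_wheel above 1.57 rad).
2. the wheel has gone three quarters of a turn clockwise (value of joint dose_wheel above 4.71 rad).
At the end, for the whole second after the job is handed in: the wheel stands still one full clockwise turn from its start, within 0.2 rad either way (about 12 mm at the handle), and the index pointer has not been shifted by 8 mm or more (value of joint dose_wheel between 6.08 and 6.48 rad and velocity of joint dose_wheel between -0.05 and 0.05 rad/s and distance of pointer_tip from where it was at the start of the episode below 0.008 m); the robot touches nothing.
It fails at once if the wheel was run past one turn by more than 0.3 rad (value of joint dose_wheel above 6.58 rad).
It fails at once if the handle was gripped: squeezed from two opposite sides ((contact force between the fingers and handle_c0 above 0.5 N and contact force between the fingers and handle_c2 above 0.5 N) or (contact force between the fingers and handle_c1 above 0.5 N and contact force between the fingers and handle_c3 above 0.5 N)).
It fails at once if one of the things round about was moved by more than 20 mm or lifted (distance of any of stapler, dispenser, roll_carton, tub, pen, tips_carton from where it was at the start of the episode above 0.02 m).
It also fails if it takes over 64 s, if anything falls off the work surface, if the arm or the gripper's body presses on something with over 40 N, if the wrist force passes 120 N, or if a joint passes its speed limit or range.

## Working session

There is one attempt and no reset: what is moved stays moved. The work goes in short steps, Python scripts to look and compute and a tool call to move; the robot and the scene stay as the last step left them, time stands still between calls to the robot, and variables do not carry over. Pictures are saved under pics/ and viewed, at most 10 in all, crops included, and the job is handed in when it is done.

Besides the shell and the picture viewer there is one more tool, called by a JSON object that holds its "fn" and its "kwargs". arm_command: Moves the arm, as the interface text tells. Its arguments: {"type":"object","properties":{"deltas":{"type":"array"},"squeeze":{"type":"number"}},"required":["deltas"]}

```bash
mkdir -p pics
cat > h.py <<'E'
import numpy as np, cv2
from rig import r, imaging
def grab(n,f):
    d=imaging.grab_frame(n); np.savez('pics/'+f+'.npz',**{k:np.asarray(v) for k,v in d.items() if k in('mtx','world_to_cam')})
    cv2.imwrite('pics/'+f+'.png',d['image'][:,:,::-1]); return d
def ray(d,u,v):
    K=np.asarray(d['mtx']);T=np.asarray(d['world_to_cam'])
    p=np.linalg.solve(K,[u,v,1]); c=np.array([p[0],-p[1],-p[2]])
    R=T[:3,:3]; return -R.T@T[:3,3], R.T@c
def at(d,u,v,z):
    o,q=ray(d,u,v); return o+q*(z-o[2])/q[2]
def proj(d,P):
    T=np.asarray(d['world_to_cam']);c=T[:3,:3]@np.asarray(P,float)+T[:3,3]
    q=np.asarray(d['mtx'])@[c[0],-c[1],-c[2]];return q[:2]/q[2]
E
python3 - <<'E'
from h import *
a=grab('top','t0');b=grab('side','s0')
i=np.vstack([a['image'],b['image']])
for n in('t0','s0'):
    im=cv2.imread(f'pics/{n}.png'); cv2.imwrite(f'pics/{n}b.png',cv2.resize(im,(800,600),interpolation=cv2.INTER_CUBIC))
for d in(a,b): print(d.keys(),np.round(d['mtx'],1),np.round(ray(d,256,192),2))
s=r.sense();print(s)
E
```

```text
dict_keys(['image', 'mtx', 'world_to_cam']) [[465.7   0.  251.6]
 [  0.  465.7 175.7]
 [  0.    0.    1. ]] [[ 3.30720e+02 -1.66600e+01  1.39749e+03]
 [ 4.00000e-02 -2.00000e-02 -1.00000e+00]]
dict_keys(['image', 'mtx', 'world_to_cam']) [[444.6   0.  250.7]
 [  0.  444.6 187.2]
 [  0.    0.    1. ]] [[ 1.1642e+02  9.4254e+02  8.1019e+02]
 [ 2.3000e-01 -7.9000e-01 -5.7000e-01]]
{'clock': 0.1, 'qpos': array([-1.27540319e+00,  3.53571073e-01,  1.63407522e+00, -3.69801557e-06,
        1.15521986e+00, -2.40486934e-03]), 'qvel': array([-1.73058073e-03,  1.63034157e-04, -2.20707067e-04, -9.34637875e-05,
        4.25773747e-04, -5.09337099e-04]), 'joint_efforts': array([-2.97130784e-03, -6.06358910e+01, -3.42819428e+01, -1.62279443e-04,
        3.81650316e-03,  2.27271795e-05]), 'eef_pos': array([ 183.25193096, -597.06800958,  230.6350326 ]), 'tcp_rot': array([-3.14031916e+00,  3.18760418e-07,  2.97799502e-01]), 'contact_force': array([ 0.41661137, -0.22251501,  0.12361517]), 'wrist_torque': array([ 0.03712572,  0.03384817, -0.0027068 ]), 'grasp_force': 0.0, 'opening': 1.0016832068452652}
```

View pics/t0b.png

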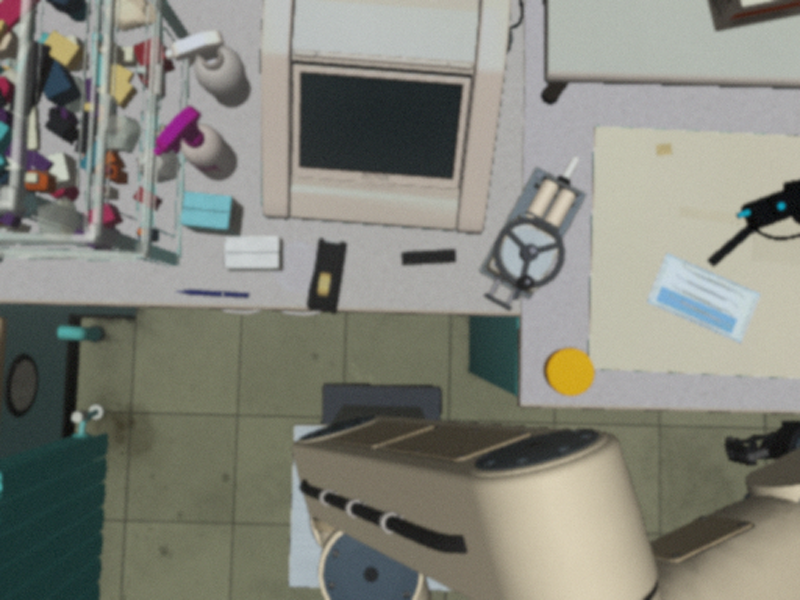

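View pics/s0b.png

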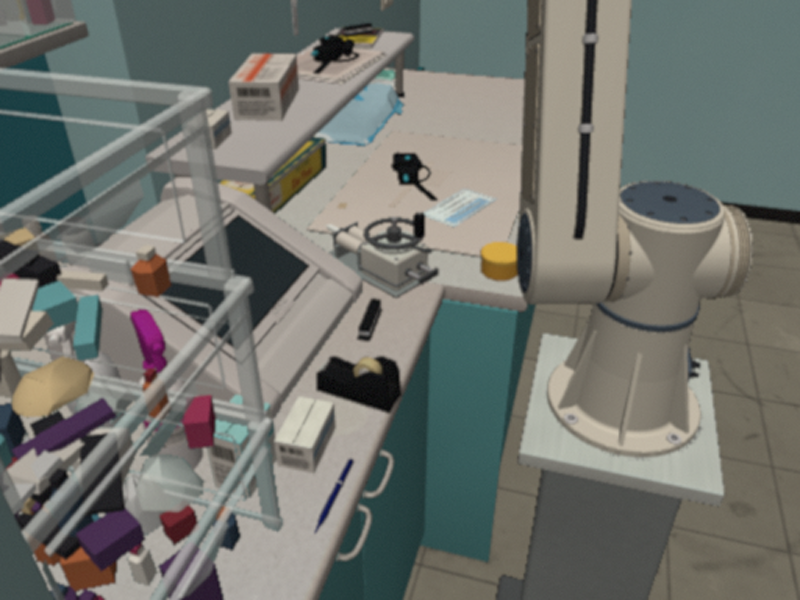

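The top view shows the press wheel around (528,252) of the enlarged picture. In the side view the wheel is around (395,232) with the handle at (419,225). I'll enlarge both.

Run:
```python
from h import *
t=cv2.imread('pics/t0.png')[95:200,295:385]; s=cv2.imread('pics/s0.png')[125:190,205:290]
cv2.imwrite('pics/c.png',np.hstack([cv2.resize(t,(386,450),interpolation=cv2.INTER_CUBIC),cv2.copyMakeBorder(cv2.resize(s,(414,317),interpolation=cv2.INTER_CUBIC),0,133,0,0,cv2.BORDER_CONSTANT)]))
a=np.load('pics/t0.npz')
print(at(a,528*.64,252*.64,119),proj(a,[0,0,0]))
```

```text
[ 477.36037028 -260.50814311  119.        ] [239.55259597 324.91540652]
```

View pics/c.png

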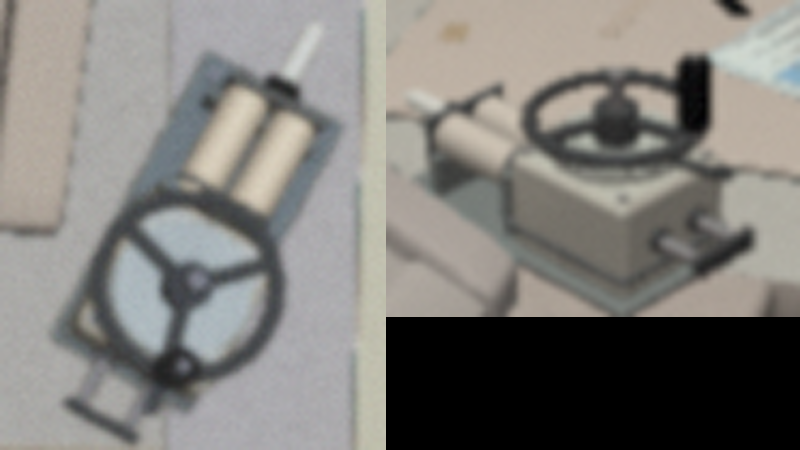

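The crop shows the hub at (187,285), the rim centred at about (187,287) and the handle top at (178,367). The handle is on the robot's side of the wheel. Next I'll compute positions, and estimate the height of the instrument next to it.

Run:
```python
from h import *
from scipy.optimize import least_squares
t=np.load('pics/t0.npz'); s=np.load('pics/s0.npz')
ct=lambda u,v:(295+u/4.288,95+v/4.286); cs=lambda u,v:(205+(u-386)/4.87,125+v/4.87)
def tri(pt,ps):
    A=[];b=[]
    for d,p in((t,pt),(s,ps)):
        o,q=ray(d,*p);q/=np.linalg.norm(q);M=np.eye(3)-np.outer(q,q);A.append(M);b.append(M@o)
    x,res,*_=np.linalg.lstsq(np.vstack(A),np.hstack(b),rcond=None);return x.round(1),res
c=at(t,*ct(187,287),119);print('centre top',c,'hubtop',at(t,*ct(187,284),130),'rim side',at(s,*cs(616,118),116))
h=at(t,*ct(178,367),173);print('handle',h,'side mid',at(s,*cs(694,93),147),np.linalg.norm((h-c)[:2]),np.arctan2(h[1]-c[1],h[0]-c[0]))
print('instr corner',tri((485*.64,232*.64),(360*.64,285*.64)))
print('instr screen rt-low',tri((460*.64,185*.64),(305*.64,272*.64)),'screen rt-up',tri((470*.64,75*.64),(222*.64,205*.64)))
```

```text
centre top [ 475.51680503 -262.44032301  119.        ] hubtop [ 476.19953995 -260.30239066  130.        ] rim side [ 473.07782407 -251.56493304  116.        ]
handle [ 419.72954794 -247.11196124  173.        ] side mid [ 418.50854579 -243.38211238  147.        ] 57.854790021403346 2.8734453321523197
instr corner (array([ 528.6, -196.9,   13.2]), array([16.11675684]))
instr screen rt-low (array([ 615.7, -139.7,   63.7]), array([230.34429274])) screen rt-up (array([ 781. , -140.5,  188.9]), array([255.8619043]))
```

{"fn": "arm_command", "kwargs": {"deltas": [{"hand":0,"tz":-10,"wz":0.149},{"hand":0,"wz":0.149},{"hand":0,"tx":40,"ty":-51},{"hand":0,"tx":40,"ty":-51},{"hand":0,"tx":40,"ty":-51},{"hand":0,"tx":40,"ty":-51},{"hand":0,"tx":40,"ty":-51},{"hand":0,"tx":40,"ty":-51}], "squeeze": 20}}

```text
schema error: expected keys hand, tx, ty, tz, wx, wy, wz
```

{"fn": "arm_command", "kwargs": {"deltas": [{"hand":0,"tx":0,"ty":0,"tz":-10,"wx":0,"wy":0,"wz":0.149},{"hand":0,"tx":0,"ty":0,"tz":0,"wx":0,"wy":0,"wz":0.149},{"hand":0,"tx":40,"ty":-45,"tz":0,"wx":0,"wy":0,"wz":0},{"hand":0,"tx":40,"ty":-45,"tz":0,"wx":0,"wy":0,"wz":0},{"hand":0,"tx":40,"ty":-45,"tz":0,"wx":0,"wy":0,"wz":0},{"hand":0,"tx":40,"ty":-45,"tz":0,"wx":0,"wy":0,"wz":0},{"hand":0,"tx":40,"ty":-45,"tz":0,"wx":0,"wy":0,"wz":0},{"hand":0,"tx":40,"ty":-45,"tz":0,"wx":0,"wy":0,"wz":0}], "squeeze": 20}}

```text
clock: 1.1
eef_pos: [424.4, -325.9, 241.2]
tcp_rot: [-3.142, 0.0, -0.0]
contact_force: [-0.5, -0.9, 1.0]
opening: -0.002
grasp_force: 0.0
```

{"fn": "arm_command", "kwargs": {"deltas": [{"hand":0,"tx":0,"ty":-20,"tz":0,"wx":0,"wy":0,"wz":0},{"hand":0,"tx":0,"ty":-6,"tz":20,"wx":0,"wy":0,"wz":0},{"hand":0,"tx":0,"ty":0,"tz":30,"wx":0,"wy":0,"wz":0},{"hand":0,"tx":0,"ty":0,"tz":30,"wx":0,"wy":0,"wz":0},{"hand":0,"tx":0,"ty":0,"tz":25,"wx":0,"wy":0,"wz":0},{"hand":0,"tx":0,"ty":0,"tz":0,"wx":0,"wy":0,"wz":0}]}}

```text
clock: 1.85
eef_pos: [421.5, -300.9, 134.6]
tcp_rot: [-3.139, 0.004, -0.001]
contact_force: [0.1, 0.9, 0.1]
opening: 0.002
grasp_force: 0.0
```

Run:
```python
from h import *
a=grab('top','t1');b=grab('side','s1')
t=a['image'][95:200,295:385,::-1]; s=b['image'][105:190,205:290,::-1]
cv2.imwrite('pics/c1.png',np.hstack([cv2.resize(t,(386,450),interpolation=cv2.INTER_CUBIC),cv2.copyMakeBorder(cv2.resize(s,(414,414),interpolation=cv2.INTER_CUBIC),0,36,0,0,cv2.BORDER_CONSTANT)]))
print(r.sense()['eef_pos'],r.sense()['contact_force'])
```

```text
[ 423.21214132 -301.8891644   136.76606892] [0.47761296 0.13175194 1.19623826]
```

View pics/c1.png

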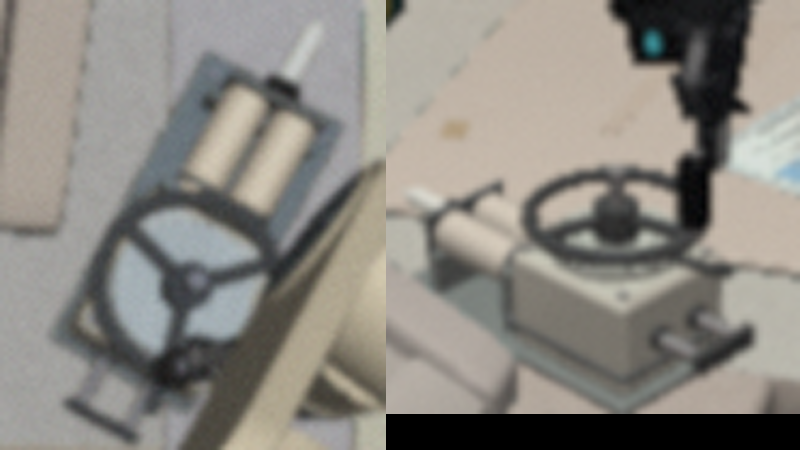

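```bash
cat > rows.py <<'E'
import numpy as np,sys
a0,n,st=float(sys.argv[1]),int(sys.argv[2]),float(sys.argv[3]); p=np.array([float(sys.argv[4]),float(sys.argv[5])])
for k in range(1,n+1):
    a=a0-st*k; q=np.array([475.5,-260.5])+58*np.array([np.cos(a),np.sin(a)])
    d=np.round(q-p,0); p=p+d; print(round(a,2),'tx',d[0],'ty',-d[1],p)
E
python3 rows.py 3.78 28 0.2 423.3 -299.5
```

```text
3.58 tx -0.0 ty -14.0 [ 423.3 -285.5]
3.38 tx -4.0 ty -11.0 [ 419.3 -274.5]
3.18 tx -2.0 ty -12.0 [ 417.3 -262.5]
2.98 tx 1.0 ty -11.0 [ 418.3 -251.5]
2.78 tx 3.0 ty -12.0 [ 421.3 -239.5]
2.58 tx 5.0 ty -10.0 [ 426.3 -229.5]
2.38 tx 7.0 ty -9.0 [ 433.3 -220.5]
2.18 tx 9.0 ty -8.0 [ 442.3 -212.5]
1.98 tx 10.0 ty -5.0 [ 452.3 -207.5]
1.78 tx 11.0 ty -4.0 [ 463.3 -203.5]
1.58 tx 12.0 ty -1.0 [ 475.3 -202.5]
1.38 tx 11.0 ty 1.0 [ 486.3 -203.5]
1.18 tx 11.0 ty 3.0 [ 497.3 -206.5]
0.98 tx 11.0 ty 6.0 [ 508.3 -212.5]
0.78 tx 8.0 ty 7.0 [ 516.3 -219.5]
0.58 tx 8.0 ty 9.0 [ 524.3 -228.5]
0.38 tx 5.0 ty 10.0 [ 529.3 -238.5]
0.18 tx 3.0 ty 12.0 [ 532.3 -250.5]
-0.02 tx 1.0 ty 11.0 [ 533.3 -261.5]
-0.22 tx -1.0 ty 12.0 [ 532.3 -273.5]
-0.42 tx -4.0 ty 11.0 [ 528.3 -284.5]
-0.62 tx -6.0 ty 10.0 [ 522.3 -294.5]
-0.82 tx -7.0 ty 8.0 [ 515.3 -302.5]
-1.02 tx -9.0 ty 7.0 [ 506.3 -309.5]
-1.22 tx -11.0 ty 5.0 [ 495.3 -314.5]
-1.42 tx -11.0 ty 3.0 [ 484.3 -317.5]
-1.62 tx -12.0 ty 1.0 [ 472.3 -318.5]
-1.82 tx -11.0 ty -2.0 [ 461.3 -316.5]
```

{"fn": "arm_command", "kwargs": {"deltas": [{"hand":0,"tx":0,"ty":-14,"tz":0,"wx":0,"wy":0,"wz":0},{"hand":0,"tx":-4,"ty":-11,"tz":0,"wx":0,"wy":0,"wz":0},{"hand":0,"tx":-2,"ty":-12,"tz":0,"wx":0,"wy":0,"wz":0},{"hand":0,"tx":1,"ty":-11,"tz":0,"wx":0,"wy":0,"wz":0},{"hand":0,"tx":3,"ty":-12,"tz":0,"wx":0,"wy":0,"wz":0},{"hand":0,"tx":5,"ty":-10,"tz":0,"wx":0,"wy":0,"wz":0},{"hand":0,"tx":7,"ty":-9,"tz":0,"wx":0,"wy":0,"wz":0},{"hand":0,"tx":9,"ty":-8,"tz":0,"wx":0,"wy":0,"wz":0}]}}

```text
clock: 2.95
eef_pos: [442.8, -214.0, 136.1]
tcp_rot: [-3.141, 0.001, -0.0]
contact_force: [-1.4, -3.0, -0.4]
opening: 0.0
grasp_force: 1.1
```

Run:
```python
from h import *
a=grab('top','t2');b=grab('side','s2')
t=a['image'][95:200,295:385,::-1]; s=b['image'][105:190,205:290,::-1]
cv2.imwrite('pics/c2.png',np.hstack([cv2.resize(t,(386,450),interpolation=cv2.INTER_CUBIC),cv2.copyMakeBorder(cv2.resize(s,(414,414),interpolation=cv2.INTER_CUBIC),0,36,0,0,cv2.BORDER_CONSTANT)]))
print(r.sense()['eef_pos'],r.sense()['contact_force'])
```

```text
[ 443.3852542  -213.55512307  136.16142348] [-0.03900397 -0.33566999 -1.06723091]
```

View pics/c2.png

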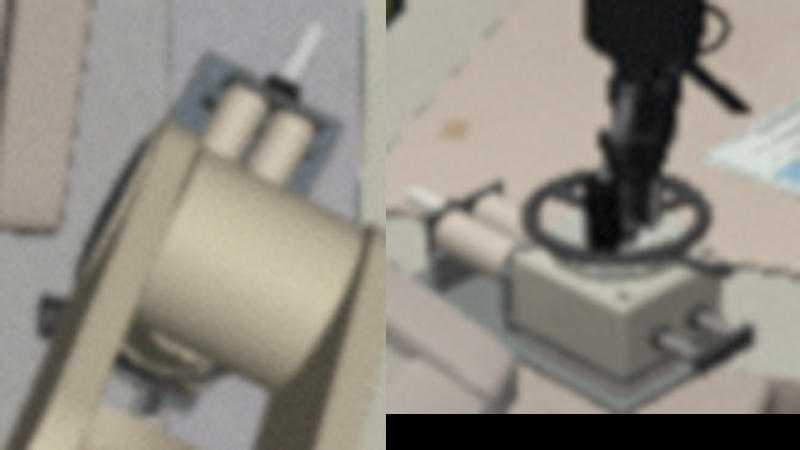

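The handle at (603,215) in the side crop is being pushed ahead of the finger, so I'll continue.

{"fn": "arm_command", "kwargs": {"deltas": [{"hand":0,"tx":10,"ty":-5,"tz":0,"wx":0,"wy":0,"wz":0},{"hand":0,"tx":11,"ty":-4,"tz":0,"wx":0,"wy":0,"wz":0},{"hand":0,"tx":12,"ty":-1,"tz":0,"wx":0,"wy":0,"wz":0},{"hand":0,"tx":11,"ty":1,"tz":0,"wx":0,"wy":0,"wz":0},{"hand":0,"tx":11,"ty":3,"tz":0,"wx":0,"wy":0,"wz":0},{"hand":0,"tx":11,"ty":6,"tz":0,"wx":0,"wy":0,"wz":0},{"hand":0,"tx":8,"ty":7,"tz":0,"wx":0,"wy":0,"wz":0},{"hand":0,"tx":8,"ty":9,"tz":0,"wx":0,"wy":0,"wz":0}]}}

```text
clock: 4.05
eef_pos: [520.4, -231.2, 135.4]
tcp_rot: [-3.141, 0.01, 0.0]
contact_force: [-29.4, -6.7, 12.6]
opening: -0.004
grasp_force: 14.1
```

{"fn": "arm_command", "kwargs": {"deltas": [{"hand":0,"tx":5,"ty":10,"tz":0,"wx":0,"wy":0,"wz":0},{"hand":0,"tx":3,"ty":12,"tz":0,"wx":0,"wy":0,"wz":0},{"hand":0,"tx":1,"ty":11,"tz":0,"wx":0,"wy":0,"wz":0},{"hand":0,"tx":-1,"ty":12,"tz":0,"wx":0,"wy":0,"wz":0},{"hand":0,"tx":-4,"ty":11,"tz":0,"wx":0,"wy":0,"wz":0},{"hand":0,"tx":-6,"ty":10,"tz":0,"wx":0,"wy":0,"wz":0},{"hand":0,"tx":-7,"ty":8,"tz":0,"wx":0,"wy":0,"wz":0},{"hand":0,"tx":-9,"ty":7,"tz":0,"wx":0,"wy":0,"wz":0}]}}

```text
clock: 5.05
eef_pos: [506.1, -312.2, 136.4]
tcp_rot: [3.141, -0.001, -0.0]
contact_force: [1.1, 0.8, 0.2]
opening: -0.004
grasp_force: 1.0
```

Run:
```python
from h import *
a=grab('top','t3');b=grab('side','s3')
t=a['image'][95:200,295:385,::-1]; s=b['image'][105:190,205:290,::-1]
cv2.imwrite('pics/c3.png',np.hstack([cv2.resize(t,(386,450),interpolation=cv2.INTER_CUBIC),cv2.copyMakeBorder(cv2.resize(s,(414,414),interpolation=cv2.INTER_CUBIC),0,36,0,0,cv2.BORDER_CONSTANT)]))
print(r.sense()['eef_pos'],r.sense()['contact_force'])
c=np.array([475.5,-260.5])
for an in np.arange(-1,-3.6,-.2):
    p=proj(b,[*(c+58*np.array([np.cos(an),np.sin(an)])),147]); print(round(an,1),(386+(p[0]-205)*4.87).round(),((p[1]-105)*4.87).round())
```

```text
[ 505.49396014 -312.68546188  136.44327077] [ 0.86508679  0.20110259 -0.34090399]
-1.0 592.0 128.0
-1.2 609.0 127.0
-1.4 626.0 127.0
-1.6 643.0 128.0
-1.8 659.0 131.0
-2.0 673.0 136.0
-2.2 685.0 142.0
-2.4 695.0 148.0
-2.6 702.0 156.0
-2.8 705.0 164.0
-3.0 705.0 173.0
-3.2 701.0 181.0
-3.4 694.0 189.0
```

View pics/c3.png

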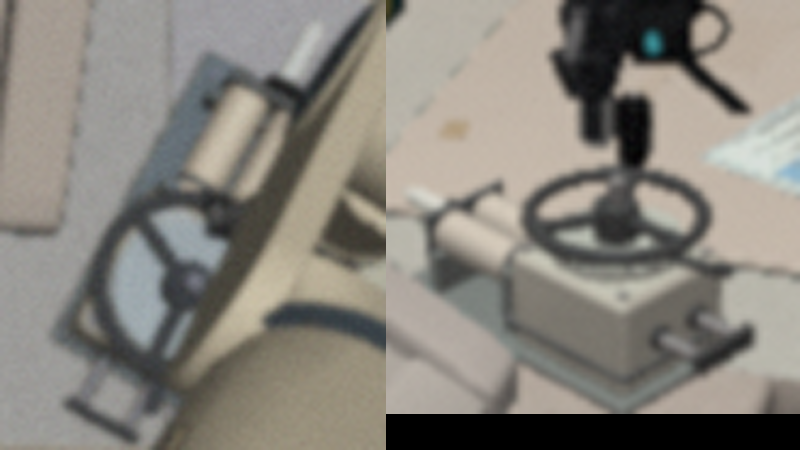

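The handle is at (632,131) in the side crop, which puts it at about -1.48 rad with about 1.9 rad still to go. I'll push to about 0.35 rad short of the end, then look again.

```bash
python3 rows.py -1.02 10 0.2 506.3 -309.5
```

```text
-1.22 tx -11.0 ty 5.0 [ 495.3 -314.5]
-1.42 tx -11.0 ty 3.0 [ 484.3 -317.5]
-1.62 tx -12.0 ty 1.0 [ 472.3 -318.5]
-1.82 tx -11.0 ty -2.0 [ 461.3 -316.5]
-2.02 tx -11.0 ty -4.0 [ 450.3 -312.5]
-2.22 tx -10.0 ty -6.0 [ 440.3 -306.5]
-2.42 tx -8.0 ty -8.0 [ 432.3 -298.5]
-2.62 tx -7.0 ty -9.0 [ 425.3 -289.5]
-2.82 tx -5.0 ty -11.0 [ 420.3 -278.5]
-3.02 tx -2.0 ty -11.0 [ 418.3 -267.5]
```

{"fn": "arm_command", "kwargs": {"deltas": [{"hand":0,"tx":-11,"ty":5,"tz":0,"wx":0,"wy":0,"wz":0},{"hand":0,"tx":-11,"ty":3,"tz":0,"wx":0,"wy":0,"wz":0},{"hand":0,"tx":-12,"ty":1,"tz":0,"wx":0,"wy":0,"wz":0},{"hand":0,"tx":-11,"ty":-2,"tz":0,"wx":0,"wy":0,"wz":0},{"hand":0,"tx":-11,"ty":-4,"tz":0,"wx":0,"wy":0,"wz":0},{"hand":0,"tx":-10,"ty":-6,"tz":0,"wx":0,"wy":0,"wz":0},{"hand":0,"tx":-8,"ty":-8,"tz":0,"wx":0,"wy":0,"wz":0},{"hand":0,"tx":-7,"ty":-9,"tz":0,"wx":0,"wy":0,"wz":0}]}}

```text
clock: 6.15
eef_pos: [425.8, -291.4, 136.7]
tcp_rot: [3.14, -0.002, 0.0]
contact_force: [2.6, -1.2, 0.1]
opening: 0.001
grasp_force: 1.0
```

```bash
cat > look.py <<'E'
from h import *
import sys
n=sys.argv[1]
a=grab('top','t'+n);b=grab('side','s'+n)
t=a['image'][95:200,295:385,::-1]; s=b['image'][105:190,205:290,::-1]
cv2.imwrite(f'pics/c{n}.png',np.hstack([cv2.resize(t,(386,450),interpolation=cv2.INTER_CUBIC),cv2.copyMakeBorder(cv2.resize(s,(414,414),interpolation=cv2.INTER_CUBIC),0,36,0,0,cv2.BORDER_CONSTANT)]))
print(r.sense()['eef_pos'],r.sense()['contact_force'])
E
python3 look.py 4
```

```text
[ 423.92284266 -290.53245847  136.12459603] [-0.36612221 -0.12794943 -0.49599911]
```

View pics/c4.png

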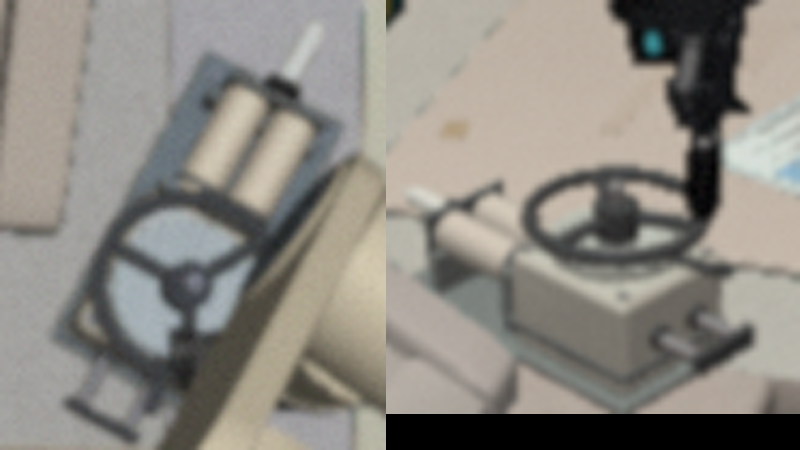

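About 0.3 rad remains, read from the spokes, which are about 17° short of their start position. I'll make the final nudge, back off and rise clear.

{"fn": "arm_command", "kwargs": {"deltas": [{"hand":0,"tx":-4,"ty":-8,"tz":0,"wx":0,"wy":0,"wz":0},{"hand":0,"tx":-2,"ty":-8,"tz":0,"wx":0,"wy":0,"wz":0},{"hand":0,"tx":0,"ty":0,"tz":0,"wx":0,"wy":0,"wz":0},{"hand":0,"tx":3,"ty":12,"tz":0,"wx":0,"wy":0,"wz":0},{"hand":0,"tx":2,"ty":12,"tz":-5,"wx":0,"wy":0,"wz":0},{"hand":0,"tx":0,"ty":5,"tz":-40,"wx":0,"wy":0,"wz":0},{"hand":0,"tx":-20,"ty":40,"tz":-30,"wx":0,"wy":0,"wz":0},{"hand":0,"tx":-30,"ty":50,"tz":0,"wx":0,"wy":0,"wz":0}]}}

```text
clock: 7.25
eef_pos: [375.6, -397.4, 214.4]
tcp_rot: [3.138, -0.004, 0.002]
contact_force: [0.3, -0.1, -0.4]
opening: -0.001
grasp_force: 0.0
```

{"fn": "arm_command", "kwargs": {"deltas": [{"hand":0,"tx":-30,"ty":50,"tz":0,"wx":0,"wy":0,"wz":0},{"hand":0,"tx":-30,"ty":50,"tz":0,"wx":0,"wy":0,"wz":0},{"hand":0,"tx":0,"ty":0,"tz":0,"wx":0,"wy":0,"wz":0}]}}

```text
clock: 7.62
eef_pos: [312.0, -498.5, 211.5]
tcp_rot: [3.14, 0.0, -0.005]
contact_force: [0.2, -0.5, -0.7]
opening: -0.003
grasp_force: 0.0
```

```bash
python3 look.py 5
```

```text
[ 313.70475213 -495.25755576  211.12726005] [ 1.32980165 -0.0250158  -0.29177935]
```

View pics/c5.png

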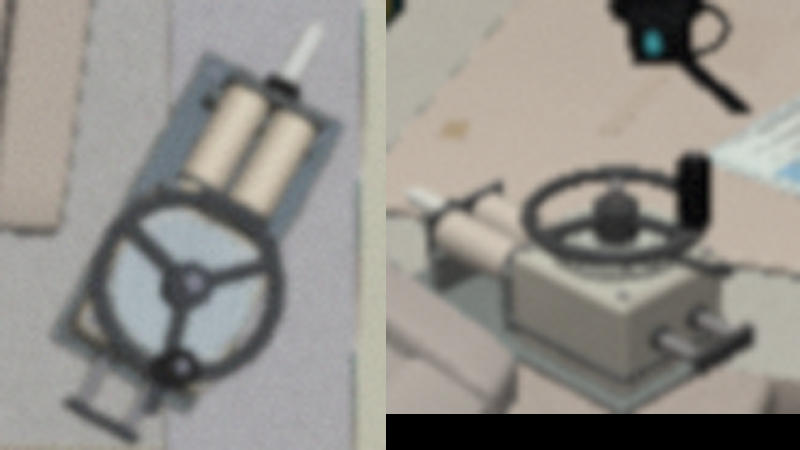

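The handle is at (177,367) in the top crop and (694,190) in the side crop, which matches its start position to within a pixel. The pointer hasn't moved and the arm is clear.

```bash
python3 -c "
from rig import r
print(r.sign_off())"
```

```text
the job is handed in; nothing more can be done
None
```

I pushed the hand wheel clockwise through one full turn and handed the job in. In the last pictures the handle is back over the pointer to within about a pixel, and the arm is clear. The hand-in returned no verdict.

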